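# Light the test kiln and hold its lid ajar

## Task

We want a look at the test tiles: take the green spot lamp by its wooden handle, swivel and tilt it so that its beam points at the middle of the kiln's mouth, and let it go. Then lift the kiln lid by its wooden handle to 35 degrees open and finish while still holding it there, since it falls shut if let go; do not let the lid drop on the way. Keep the lamp aimed and leave the pottery and the brush around it where they are.

Things in the scene. Friction and masses are not known exactly. Their poses are not given: they have to be found in the camera images.
- kiln: Small top-loading steel test kiln, 240 deep (its x) by 280 wide (its y), 160 high with the lid shut; fixed to the table. Origin under its centre, z up; its front faces its own -x, where the lid's handle sticks out. A grey control box on its -y side makes it reach 182 from the centre there.
- kiln_mouth (a point): Centre of the kiln's mouth (the open top of its firing chamber), 125 above the table, straight above the kiln's origin; the shut lid covers it. It is what the lamp must point at. Axes as the kiln's.
- kiln_lid (a joint): Opening angle of the kiln lid in rad: 0 shut, grows as its front edge rises, at most 1.4. The hinge axis runs along the kiln's y, 120 behind the kiln's origin (kiln +x) and 125 above the table. The lid (240 x 280, 35 thick, about 0.75 kg) turns freely and falls shut if let go. 35 degrees is 0.61 rad.
- lid_grip (a point): Wooden handle of the lid: a round rod 22 thick and 100 long, sticking straight out of the middle of the lid's front edge (along the kiln's -x when shut, then 143 above the table). Origin on the rod's axis, 60 out from the lid's front face; the rod runs from 5 to 105 out. Its own -x points out along the rod; it turns with the lid. With the lid shut it lies 300 in front of the hinge axis and 18 above it.
- lamp_pivot (a point): Point where the swivel and tilt axes of the green spot lamp meet, 190 above the table, straight above the middle of the lamp's round base (140 wide, fixed to the table). The lamp body is a drum 76 wide reaching from 45 behind to 55 ahead of this point, between the arms of a fork (110 wide over all).
- lamp_lens (a point): Centre of the lamp's lens, 55 ahead of the pivot. x: direction of the beam; y: left of the beam, always level; z: upward across the beam. The line from lamp_pivot to lamp_lens is the beam's middle line.
- lamp_grip (a point): Grip point on the lamp's wooden handle, 100 behind the pivot on the line of the beam. The handle is a round rod 22 thick, sticking 90 straight out of the back of the lamp, from 45 to 135 behind the pivot.
- lamp_swivel (a joint): Swivel of the lamp about the upright axis through its pivot, in rad, grows counter-clockwise from above; stops at -1.3 and 1.8, the zero has no meaning for the job. Stiff by friction (about 2 N at the handle); stays where it is left.
- lamp_tilt (a joint): Tilt of the lamp in rad: 0 with a level beam, positive with the beam pointing down (its handle then rises), from -0.5 to 0.7. Stiff by friction (about 2 N at the handle); stays where it is left.
- jug_tall: Closed terracotta jug, 84 wide, 200 high, origin under its centre (mm). To be left alone.
- jug_small: Closed terracotta jug, 72 wide, 150 high, origin under its centre (mm). To be left alone.
- cup: White ceramic cup, 84 wide, 85 high, origin under its centre (mm). To be left alone.
- bowl: Big unfired clay bowl upside down, a cone 190 wide and 112 high, origin under its centre (mm). To be left alone.
- rabbit: White rabbit figure, 60 wide, 124 high, origin under its centre (mm). To be left alone.
- glaze_jar: Clay-coloured jar with blue cap, 72 wide, 95 high, origin under its centre (mm). To be left alone.
- brush: Brush lying flat, its length along its x axis, about 12 high (mm). To be left alone.
- lamp: Round green base of the spot lamp, 140 wide, with its post; fixed to the table. Origin under its centre. It carries the fork and the lamp's head.

How it is judged:
By the outcome, as a careful person would: the job done as asked, in the order asked, and still so for the second after the job is handed in, while the arm keeps its last pose, push and grip.
It also fails if it takes over 48 s, if anything falls off the work surface, if the arm or the gripper's body presses on something with over 40 N, if the wrist force passes 120 N, or if a joint passes its speed limit or range.

## Robot

A 6-joint arm with a two-finger parallel gripper is mounted at the origin on the work surface. World frame = base frame: x ahead of the robot, y to its left, z up, the work surface at z = 0. Lengths are in m, angles in rad, forces in N, time in s.
With the tool pointing down it reaches from about 0.25 to 0.8 m from the base axis. Payload 8.5 kg.
Tool frame: the origin (TCP) lies midway between the tips of the shut fingers; the grasp point (between the pads) lies 19 mm behind it; z points along the fingers, y is the line along which they close (so a half turn about z gives the same grasp; the last joint's range is limited). The gripper opens to 85 mm and grips with 20 to 120 N. Pads are 22 mm wide; open, the fingers measure 114 mm over their backs; the gripper's body (76 mm by 85 mm) begins 54 mm behind the grasp point. The pads swing forward as they close: fully open they stand 13 mm farther back than shut.
Start: joints at [1.122, 0.238, -0.013, 1.319, 0, 1.571], TCP at [0.228, 0.473, 0.193] pointing down, gripper open.
Joint ranges: [-2.66, 2.66], [-1.03, 1.9], [-1.14, 1.46], [-1.82, 2.27], [-1.45, 1.34], [-3.14, 3.14]. Speed limits (rad/s): [2.22, 2.22, 2.79, 3.14, 3.14, 3.14].

## Interface

Orientations are given as a unit quaternion [x, y, z, w].
In Python, from station import ctrl, imaging gives the robot as it stands.
- The arm moves only by the shell command python3 -m inch 'ROWS' [FORCE]. ROWS is JSON, a list of rows, each an object of numbers: "gripper": the opening, from -1 (shut) to 1 (fully open), so that 0 is half open; "dx", "dy", "dz": the shift along the tool's x, y, z in units of 0.025 m (1.0 is 0.025 m); "yaw": the turn about the tool's z in units of 0.08 rad (1.0 is 0.08 rad). A call has 1 to 8 rows; each row shifts and turns the commanded pose from where the row before left it, along the tool's axes as they then stand; what a row does not reach is not made up. A row lasts 1/10 s, in which the tool goes at most 50 mm and 8.59 degrees, less where a joint would pass 70% of its speed; a pose out of reach is approached as far as the arm can. A call with a number of a shift or a turn outside -1 to 1 is refused whole. A call with a gripper value outside its range is refused whole. The fingers move at their own pace and stop on an object; FORCE is the grip in N (left out, the last holds). Time passes only in rows, so rows that do not move let the fingers close. It gives the time, the measured TCP pose, the force, the opening and the grip force at its end, in the units of the state.
- ctrl.state(): the state, without advancing time (a new reading comes with each control period).
- imaging.get_image(name): name is "side" or "top" or "wrist"; returns the picture (400x640x3 uint8, red, green, blue); there is no depth.
- imaging.camera_info(name): a dict with "fx", "fy", "cx", "cy" (pixels), "R" (3x3) and "t" (3): a world point X has camera coordinates R X + t; the wrist camera has in their place "T_tool_cam" (4x4, takes a point from camera to tool coordinates, whose origin is the TCP and whose axes are the flange's). Camera axes: x right, y down, z forward; pixel columns grow to the right and rows downward; lengths in m; the calibration is good to about 2 mm. A picture is of the moment at which its call begins: read the wrist's pose just before it. camera_info takes no time and is no camera call.
- ctrl.close_job(): hands the job in; it is judged then, once.
The state is a dict: "time": time; "joints": joint angles; "qd": joint speeds; "joint_torque": joint torques, N m; "position": TCP position; "eef_rot": TCP orientation; "wrist_force": force on the tool from outside, world axes, zero at the start; "wrist_torque": the same for the moment, N m; "width": finger opening in m; "gripper_force": force on a finger pad.
Only numpy, scipy, OpenCV 4.12 (cv2) and the standard library are available. Lean on these libraries where they do the work, as an engineer would, in place of code of your own. Each camera call takes 0.05 s, during which the arm holds its last target. There are 200 camera calls.

## Working session

There is one attempt and no reset: what is moved stays moved. The work goes in short steps, Python scripts to look and compute and a shell command to move; the robot and the scene stay as the last step left them, time stands still between calls to the robot, and variables do not carry over. Pictures are saved under pics/ and viewed, at most 10 in all, crops included, and the job is handed in when it is done.

```bash
mkdir -p pics; ls; python3 - <<'E'
from station import ctrl, imaging
import cv2
print(ctrl.state())
for n in("side","top"):
    cv2.imwrite(f"pics/{n}0.png",imaging.get_image(n)[:,:,::-1]); print(n,imaging.camera_info(n))
print(imaging.camera_info("wrist"))
E
```

```text
pics
{'time': 0.0, 'joints': array([ 1.12200223e+00,  2.38776655e-01, -1.42600523e-02,  1.31925363e+00,
        3.50163348e-05,  1.57079794e+00]), 'qd': array([-0.00019125, -0.00322185, -0.00097582,  0.00042753, -0.00099663,
       -0.00167876]), 'joint_torque': array([ 2.35600848e-03, -5.38783908e+01,  3.46438479e+01,  1.84073194e-02,
        1.93175392e-04, -1.23433099e-05]), 'position': array([0.22755901, 0.47256483, 0.19277761]), 'eef_rot': array([ 2.22519307e-01,  9.74927997e-01, -7.24383141e-04, -1.83291664e-04]), 'wrist_force': array([ 0.01571569,  0.32594763, -0.06083084]), 'wrist_torque': array([0.04801477, 0.02207488, 0.04213581]), 'gripper_force': 0.0, 'width': 0.08536189783011558}
side {'fx': 427.6979157159983, 'fy': 427.6979157159983, 'cx': 317.80766216051217, 'cy': 196.66749095366526, 'R': array([[-0.9982482 , -0.05443365,  0.02318441],
       [-0.04846914,  0.52765342, -0.84807583],
       [ 0.03393053, -0.8477139 , -0.52936742]]), 't': array([0.52718692, 0.13640913, 1.53910205])}
top {'fx': 520.0724845873473, 'fy': 520.0724845873473, 'cx': 318.8816539410698, 'cy': 201.2373677860836, 'R': array([[-0.01404316, -0.9998783 , -0.00679471],
       [-0.99429229,  0.01468282, -0.10567525],
       [ 0.10576216,  0.00527191, -0.99437748]]), 't': array([-0.01048311,  0.55054721,  1.7327192 ])}
{'fx': 330.59758533781263, 'fy': 330.59758533781263, 'cx': 320.8173017724137, 'cy': 200.57072608678257, 'T_tool_cam': array([[ 6.12576844e-04, -9.45144866e-01, -3.26650895e-01,
         8.33817603e-02],
       [ 9.99999317e-01,  9.04182091e-04, -7.40872411e-04,
        -1.66352697e-04],
       [ 9.95583644e-04, -3.26650218e-01,  9.45144774e-01,
        -1.80147442e-01],
       [ 0.00000000e+00,  0.00000000e+00,  0.00000000e+00,
         1.00000000e+00]])}
```

View pics/side0.png

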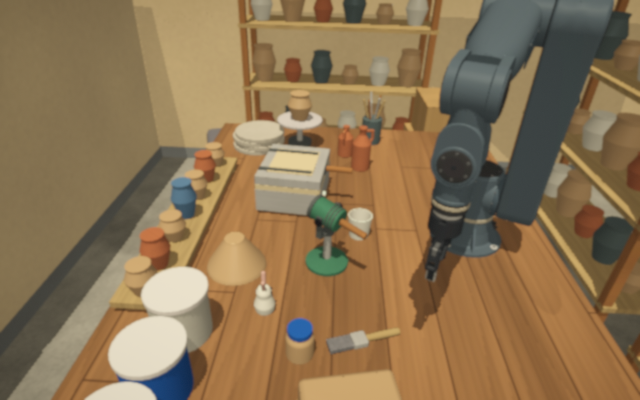

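View pics/top0.png

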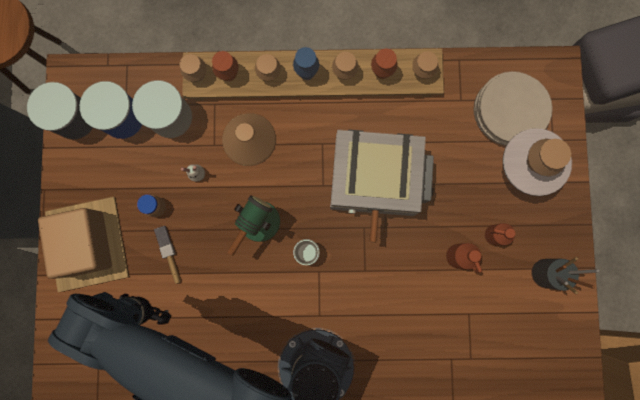

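```bash
python3 - <<'E'
import cv2
t=cv2.imread("pics/top0.png");s=cv2.imread("pics/side0.png")
cv2.imwrite("pics/tc.png",cv2.resize(t[115:285,215:445],None,fx=3.4,fy=3.4,interpolation=cv2.INTER_CUBIC))
cv2.imwrite("pics/sc.png",cv2.resize(s[140:280,240:390],None,fx=4,fy=4,interpolation=cv2.INTER_CUBIC))
E
```

```text
(no output)
```

View pics/tc.png

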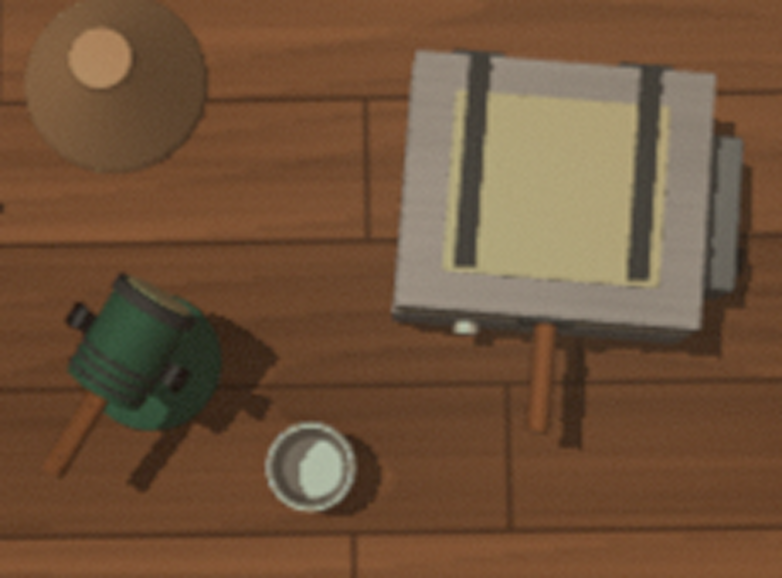

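View pics/sc.png

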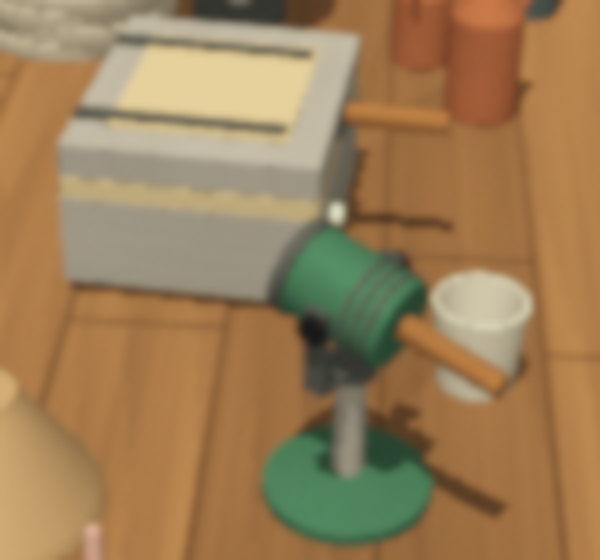

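```bash
cat > h.py <<'E'
import numpy as np
from station import ctrl, imaging
def ray(n,uv,pose=None):
    c=imaging.camera_info(n); d=np.array([(uv[0]-c['cx'])/c['fx'],(uv[1]-c['cy'])/c['fy'],1.])
    R,t=np.array(c['R']),np.array(c['t']); return -R.T@t, R.T@d
def plane(n,uv,z):
    o,d=ray(n,uv); return o+d*(z-o[2])/d[2]
def tri(a,b):
    o1,d1=ray('top',a);o2,d2=ray('side',b)
    s=np.linalg.lstsq(np.c_[d1,-d2],o2-o1,rcond=None)[0]
    p,q=o1+d1*s[0],o2+d2*s[1]; return (p+q)/2,np.linalg.norm(p-q)
T=lambda u,v:((u+.5)/3.4-.5+215,(v+.5)/3.4-.5+115)
S=lambda u,v:((u+.5)/4-.5+240,(v+.5)/4-.5+140)
E
python3 - <<'E'
from h import *
np.set_printoptions(precision=4,suppress=True)
c=np.array([plane('top',T(*p),.16) for p in[(416,52),(714,74),(698,328),(396,308)]])
print(c,c.mean(0)); print('side dirs',np.degrees([np.arctan2(*(c[0]-c[3])[[1,0]]),np.arctan2(*(c[1]-c[2])[[1,0]]),np.arctan2(*(c[3]-c[2])[[1,0]])-np.pi/2,np.arctan2(*(c[0]-c[1])[[1,0]])-np.pi/2]))
cs=np.array([plane('side',S(*p),.16) for p in[(135,17),(360,38),(322,168),(60,143)]]);print('side lid',cs,cs.mean(0))
print('hand',plane('top',T(545,325),.143),plane('top',T(539,430),.143),tri(T(545,325),S(348,113)),tri(T(539,430),S(446,121)))
print('base',plane('top',T(150,359),.012),plane('side',S(348,483),.012))
print('pivot',plane('top',T(127,347.5),.19),tri(T(127,347.5),S(355,295)))
print('lamp',tri(T(94,396),S(402,325)),tri(T(52,472),S(500,382)))
print('lens',tri(T(157,295),S(290,262)))
print('cup',plane('top',T(311,467),.085),'bowl',plane('top',T(100,58),.112))
E
```

```text
[[ 0.7636 -0.0799  0.16  ]
 [ 0.7382 -0.3575  0.16  ]
 [ 0.5007 -0.3344  0.16  ]
 [ 0.5233 -0.0572  0.16  ]] [ 0.6314 -0.2073  0.16  ]
side dirs [-5.3917 -5.5605 -4.651  -5.2108]
side lid [[ 0.7356 -0.3491  0.16  ]
 [ 0.5011 -0.323   0.16  ]
 [ 0.5265 -0.0542  0.16  ]
 [ 0.7647 -0.0769  0.16  ]] [ 0.632  -0.2008  0.16  ]
hand [ 0.507  -0.1957  0.143 ] [ 0.4098 -0.1877  0.143 ] (array([ 0.5076, -0.196 ,  0.1407]), np.float64(0.0007998000835247251)) (array([ 0.4118, -0.188 ,  0.141 ]), np.float64(0.003978787235908718))
base [0.49   0.1876 0.012 ] [0.4891 0.1961 0.012 ]
pivot [0.4881 0.1867 0.19  ] (array([0.4892, 0.1868, 0.1892]), np.float64(0.002091264762963517))
lamp (array([0.4495, 0.217 , 0.1846]), np.float64(0.009066996384680935)) (array([0.3794, 0.2578, 0.1674]), np.float64(0.00409254769526094))
lens (array([0.5381, 0.1586, 0.1974]), np.float64(0.00707808032196572))
cup [0.3793 0.0251 0.085 ] bowl [0.7743 0.2231 0.112 ]
```

```bash
python3 -m inch '[{"gripper":1,"dz":-0.8,"dx":-0.5},{"dz":-0.8,"dx":-1,"dy":-0.5},{"dz":-0.7,"dx":-1,"dy":-0.5},{"dx":-1,"dy":-0.5},{"dx":-1,"dy":-0.5},{"dx":-1,"dy":-0.5},{"dx":-1,"dy":-0.5},{"dx":-1,"dy":-0.5}]' 25 && python3 -m inch '[{"dx":-1,"dy":-0.5},{"dx":-1,"dy":-0.6},{"dx":-0.9,"dy":-0.7},{"yaw":0.8},{"yaw":0.7},{}]'
cat >> h.py <<'E'
def to(p,az):
    s=ctrl.state(); from scipy.spatial.transform import Rotation as Ro
    R=Ro.from_quat(s['eef_rot']).as_matrix(); u=R.T@(np.array(p)-s['position'])/.025
    a=np.degrees(np.arctan2(R[1,0],R[0,0])); y=-(np.radians((az-a+180)%360-180))/.08
    print('t',s['time'],'pos',s['position'].round(4),'az',a.round(1),'units',u.round(2),'yaw',y.round(2),'F',s['wrist_force'].round(1),'w',s['width'],'tilt',R[:,2].round(3))
E
python3 - <<'E'
from h import *
import cv2
to((.406,.241,.154),147.5)
cv2.imwrite("pics/w1.png",imaging.get_image("wrist")[:,:,::-1])
E
```

```text
t 0.1 pos [0.2276 0.4726 0.1928] az 154.3 units [-10.45  -5.25   1.56] yaw 1.48 F [-0.4  0.5  0.2] w 0.08530039889215127 tilt [-0.001 -0.001 -1.   ]schema error: expected keys gripper, dx, dy, dz, yaw
```

View pics/w1.png

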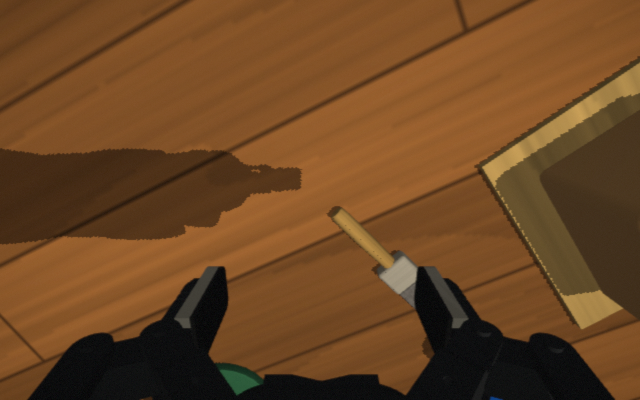

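The move was refused because every row needs all its keys. The picture is from the start pose, with only the brush at about (380,250). I'll retype the rows in full.

```bash
python3 -m inch '[{"gripper":1,"dx":-0.5,"dy":0,"dz":-0.8,"yaw":0},{"gripper":1,"dx":-1,"dy":-0.5,"dz":-0.8,"yaw":0},{"gripper":1,"dx":-1,"dy":-0.5,"dz":-0.7,"yaw":0},{"gripper":1,"dx":-1,"dy":-0.5,"dz":0,"yaw":0},{"gripper":1,"dx":-1,"dy":-0.5,"dz":0,"yaw":0},{"gripper":1,"dx":-1,"dy":-0.5,"dz":0,"yaw":0},{"gripper":1,"dx":-1,"dy":-0.5,"dz":0,"yaw":0},{"gripper":1,"dx":-1,"dy":-0.5,"dz":0,"yaw":0}]' 25 && python3 -m inch '[{"gripper":1,"dx":-1,"dy":-0.5,"dz":0,"yaw":0},{"gripper":1,"dx":-1,"dy":-0.6,"dz":0,"yaw":0},{"gripper":1,"dx":-0.9,"dy":-0.7,"dz":0,"yaw":0},{"gripper":1,"dx":0,"dy":0,"dz":0,"yaw":0.8},{"gripper":1,"dx":0,"dy":0,"dz":0,"yaw":0.7},{"gripper":1,"dx":0,"dy":0,"dz":0,"yaw":0}]'
python3 - <<'E'
from h import *
import cv2
to((.406,.241,.154),147.5)
cv2.imwrite("pics/w2.png",imaging.get_image("wrist")[:,:,::-1])
E
```

```text
time: 0.95
position: [0.3592, 0.3117, 0.2507]
eef_rot: [0.222, 0.975, -0.0, -0.0]
wrist_force: [1.0, 0.4, -0.4]
width: 0.0852
gripper_force: 0.0
time: 1.55
position: [0.4046, 0.2404, 0.2507]
eef_rot: [0.281, 0.96, -0.0, -0.0]
wrist_force: [-0.3, 0.5, 0.5]
width: 0.0854
gripper_force: 0.0
t 1.55 pos [0.4046 0.2404 0.2507] az 147.3 units [-0.04  0.05  3.87] yaw -0.04 F [-0.3  0.5  0.5] w 0.08542834236683923 tilt [-0. -0. -1.]
```

View pics/w2.png

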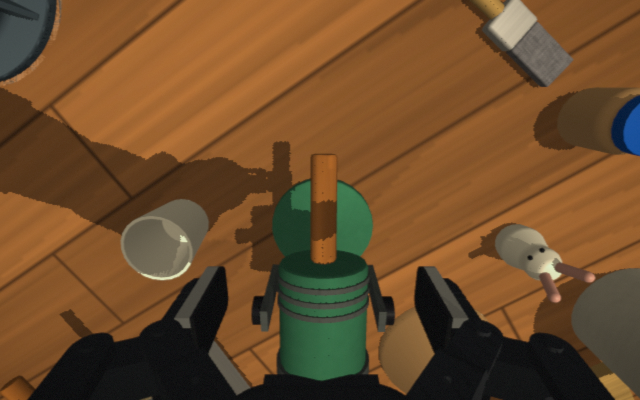

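The lamp handle shows at columns 311–337, rows 155–262, centred between the fingers and parallel to tool x. I'll go down and grip it.

```bash
python3 -m inch '[{"gripper":1,"dx":0,"dy":0.05,"dz":0.8,"yaw":0},{"gripper":1,"dx":0,"dy":0,"dz":0.8,"yaw":0},{"gripper":1,"dx":0,"dy":0,"dz":0.8,"yaw":0},{"gripper":1,"dx":0,"dy":0,"dz":0.8,"yaw":0},{"gripper":1,"dx":0,"dy":0,"dz":0.6,"yaw":0},{"gripper":-1,"dx":0,"dy":0,"dz":0,"yaw":0},{"gripper":-1,"dx":0,"dy":0,"dz":0,"yaw":0},{"gripper":-1,"dx":0,"dy":0,"dz":0,"yaw":0}]' 25 && python3 -m inch '[{"gripper":-1,"dx":0,"dy":0,"dz":0,"yaw":0},{"gripper":-1,"dx":0,"dy":0,"dz":0,"yaw":0},{"gripper":-1,"dx":0,"dy":0,"dz":0,"yaw":0}]'
python3 - <<'E'
from h import *
P=np.array([.489,.188,.19])
def g(b,t): # beam azimuth, tilt down
    b,t=np.radians([b,t]); return P-.1*np.array([np.cos(b)*np.cos(t),np.sin(b)*np.cos(t),-np.sin(t)])
s=ctrl.state(); to(g(-70,8.84)-[0,0,.019],110)
# arc in units: per step 4.58deg, in tool frame
n=9
prev=None
for i in range(n+1):
    f=i/n; b=-32.5-37.5*f; p=g(b,-9.8+18.64*f)
    if prev is not None:
        a=np.radians(pa+180); d=(p-prev)/.025
        print(i,'dx',round(d[0]*np.cos(a)+d[1]*np.sin(a),2),'dy',round(d[0]*np.sin(a)-d[1]*np.cos(a),2),'dz',round(-d[2],2))
    prev=p;pa=b
print(g(-70,8.84))
E
```

```text
time: 2.4
position: [0.4056, 0.2422, 0.1568]
eef_rot: [0.28, 0.96, 0.0, 0.0]
wrist_force: [-0.3, -0.1, 0.3]
width: 0.0438
gripper_force: 0.0
time: 2.7
position: [0.4054, 0.2419, 0.1562]
eef_rot: [0.281, 0.96, 0.0, 0.0]
wrist_force: [0.1, 0.6, 0.5]
width: -0.0001
gripper_force: 0.0
t 2.7 pos [0.4054 0.2419 0.1562] az 147.4 units [-0.84  2.39 -1.2 ] yaw 8.16 F [0.1 0.6 0.5] w -5.478670487836718e-05 tilt [ 0.  0. -1.]
1 dx 0.01 dy 0.29 dz -0.14
2 dx 0.01 dy 0.29 dz -0.14
3 dx 0.0 dy 0.29 dz -0.14
4 dx -0.0 dy 0.29 dz -0.14
5 dx -0.01 dy 0.29 dz -0.14
6 dx -0.01 dy 0.29 dz -0.14
7 dx -0.02 dy 0.29 dz -0.14
8 dx -0.02 dy 0.29 dz -0.14
9 dx -0.03 dy 0.29 dz -0.14
[0.45520426 0.28085303 0.20536757]
```

The fingers shut fully, so the rod wasn't caught. I'll look.

```bash
python3 - <<'E'
from h import *
import cv2
s=imaging.get_image("side")[:,:,::-1]; w=imaging.get_image("wrist")[:,:,::-1]
a=cv2.resize(s[150:290,280:400],None,fx=3.5,fy=3.5,interpolation=cv2.INTER_CUBIC)
b=cv2.resize(w[100:400,200:450],(375,490))[:,:375]
cv2.imwrite("pics/m.png",np.hstack([a,b[:490]]))
E
```

```text
(no output)
```

View pics/m.png

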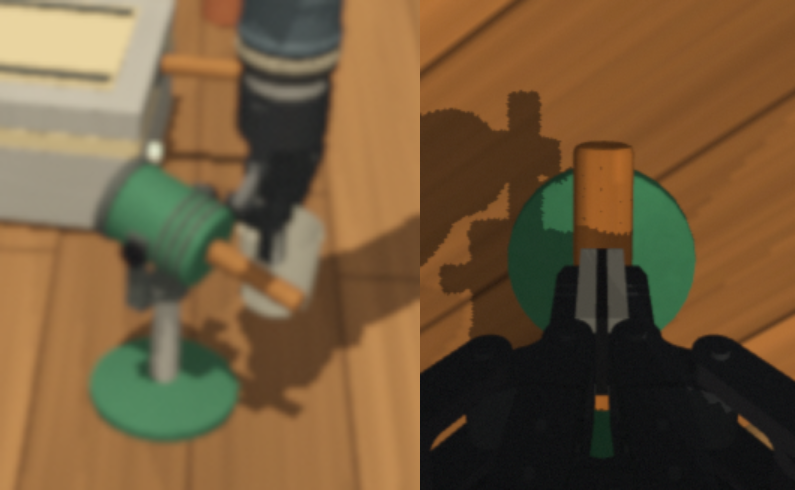

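```bash
python3 - <<'E'
from h import *
np.set_printoptions(precision=1,suppress=True)
P=np.array([.489,.187,.19])
def proj(n,X):
    c=imaging.camera_info(n); q=np.array(c['R'])@X+c['t']; return np.array([c['fx']*q[0]/q[2]+c['cx'],c['fy']*q[1]/q[2]+c['cy']])
c=imaging.camera_info('wrist');T4=np.array(c['T_tool_cam']);a=np.radians(147.3)
R=np.array([[np.cos(a),np.sin(a),0],[np.sin(a),-np.cos(a),0],[0,0,-1]]).astype(float)
def pw(X):
    q=T4[:3,:3].T@(R.T@(X-[.4046,.2404,.2507])-T4[:3,3]); return np.array([c['fx']*q[0]/q[2]+c['cx'],c['fy']*q[1]/q[2]+c['cy']])
print('obs',np.array(T(52,472)),np.array(S(500,382)),'w 324 155')
for t in (-5,-10,-15,-20,-25,-28):
    b,r=np.radians([-32.5,t]); d=np.array([np.cos(b)*np.cos(r),np.sin(b)*np.cos(r),-np.sin(r)])
    X=P-.135*d;Y=P-.045*d
    print(t,proj('top',X),proj('side',X),pw(X),'root',proj('top',Y),proj('side',Y),pw(Y), X)
s=ctrl.state()['position'];print('tcp side',(proj('side',s)-[280,150])*3.5)
E
```

```text
obs [229.9 253.5] [364.6 235.1] w 324 155
-5 [228.9 254. ] [367.  232.6] [321.4 153.2] root [244.2 229. ] [341.1 219.5] [321.7 261.3] [0.4 0.3 0.2]
-10 [229.9 253.6] [366.2 235.6] [321.4 152.4] root [244.5 229. ] [340.9 220.5] [321.7 259.6] [0.4 0.3 0.2]
-15 [231.  252.9] [365.1 238.4] [321.4 152.8] root [244.8 228.8] [340.6 221.4] [321.7 258.2] [0.4 0.3 0.2]
-20 [232.2 252. ] [363.7 241. ] [321.4 154.4] root [245.2 228.5] [340.2 222.3] [321.7 257.3] [0.4 0.3 0.1]
-25 [233.6 250.8] [362.1 243.3] [321.4 156.9] root [245.7 228.2] [339.7 223.1] [321.7 256.8] [0.4 0.3 0.1]
-28 [234.4 250. ] [361.1 244.6] [321.4 158.9] root [245.9 227.9] [339.4 223.6] [321.7 256.7] [0.4 0.3 0.1]
tcp side [266.1 295.9]
```

The picture shows the shut fingertips just above the rod, at side-crop (262,262), where the reported TCP projects to (266,296). The wrist view agrees. The real tips therefore sit about 3 cm higher than the reported TCP, so I'll open, go down about 31 mm and close again.

```bash
python3 -m inch '[{"gripper":1,"dx":0,"dy":0,"dz":-0.2,"yaw":0},{"gripper":1,"dx":0,"dy":0,"dz":0,"yaw":0},{"gripper":1,"dx":0,"dy":0,"dz":0,"yaw":0},{"gripper":1,"dx":0,"dy":0,"dz":0,"yaw":0},{"gripper":1,"dx":0,"dy":0,"dz":0,"yaw":0},{"gripper":1,"dx":0,"dy":0,"dz":0.5,"yaw":0},{"gripper":1,"dx":0,"dy":0,"dz":0.5,"yaw":0},{"gripper":1,"dx":0,"dy":0,"dz":0.4,"yaw":0}]' 25 && python3 -m inch '[{"gripper":-1,"dx":0,"dy":0,"dz":0,"yaw":0},{"gripper":-1,"dx":0,"dy":0,"dz":0,"yaw":0},{"gripper":-1,"dx":0,"dy":0,"dz":0,"yaw":0},{"gripper":-1,"dx":0,"dy":0,"dz":0,"yaw":0},{"gripper":-1,"dx":0,"dy":0,"dz":0,"yaw":0},{"gripper":-1,"dx":0,"dy":0,"dz":0,"yaw":0}]'
```

```text
time: 3.6
position: [0.405, 0.2417, 0.1252]
eef_rot: [0.281, 0.96, -0.0, -0.0]
wrist_force: [-0.3, -0.2, 0.1]
width: 0.0858
gripper_force: 0.0
time: 4.2
position: [0.4055, 0.242, 0.1263]
eef_rot: [0.281, 0.96, 0.0, 0.0]
wrist_force: [0.3, 0.8, 1.7]
width: 0.0209
gripper_force: 27.6
```

Gripped on the rod, width 21 mm. Now the swivel and tilt arc.

```bash
python3 -m inch '[{"gripper":-1,"dx":0.01,"dy":0.29,"dz":-0.14,"yaw":0.91},{"gripper":-1,"dx":0.01,"dy":0.29,"dz":-0.14,"yaw":0.91},{"gripper":-1,"dx":0,"dy":0.29,"dz":-0.14,"yaw":0.91},{"gripper":-1,"dx":0,"dy":0.29,"dz":-0.14,"yaw":0.91},{"gripper":-1,"dx":-0.01,"dy":0.29,"dz":-0.14,"yaw":0.91},{"gripper":-1,"dx":-0.01,"dy":0.29,"dz":-0.14,"yaw":0.91},{"gripper":-1,"dx":-0.02,"dy":0.29,"dz":-0.14,"yaw":0.91},{"gripper":-1,"dx":-0.02,"dy":0.29,"dz":-0.14,"yaw":0.91}]' && python3 -m inch '[{"gripper":-1,"dx":-0.03,"dy":0.29,"dz":-0.14,"yaw":0.91},{"gripper":-1,"dx":0,"dy":0,"dz":0,"yaw":0},{"gripper":-1,"dx":0,"dy":0,"dz":0,"yaw":0}]'; python3 - <<'E'
from h import *
import cv2
to((.4552,.2808,.2054-.049),110)
t=imaging.get_image("top")[:,:,::-1];s=imaging.get_image("side")[:,:,::-1]
a=cv2.resize(t[180:280,220:320],None,fx=4,fy=4,interpolation=cv2.INTER_CUBIC)
b=cv2.resize(s[160:260,280:380],None,fx=4,fy=4,interpolation=cv2.INTER_CUBIC)
cv2.imwrite("pics/l1.png",np.hstack([a,b]))
E
```

```text
time: 5.0
position: [0.4473, 0.2789, 0.1532]
eef_rot: [0.546, 0.838, -0.001, -0.0]
wrist_force: [1.5, -3.6, -4.6]
width: 0.0205
gripper_force: 26.8
time: 5.3
position: [0.4546, 0.2815, 0.1571]
eef_rot: [0.574, 0.819, -0.0, 0.0]
wrist_force: [3.1, -4.4, -3.1]
width: 0.0208
gripper_force: 26.5
t 5.3 pos [0.4546 0.2815 0.1571] az 110.0 units [-0.03  0.01  0.03] yaw -0.01 F [ 3.1 -4.4 -3.1] w 0.020774486536647027 tilt [ 0.    -0.001 -1.   ]
```

View pics/l1.png

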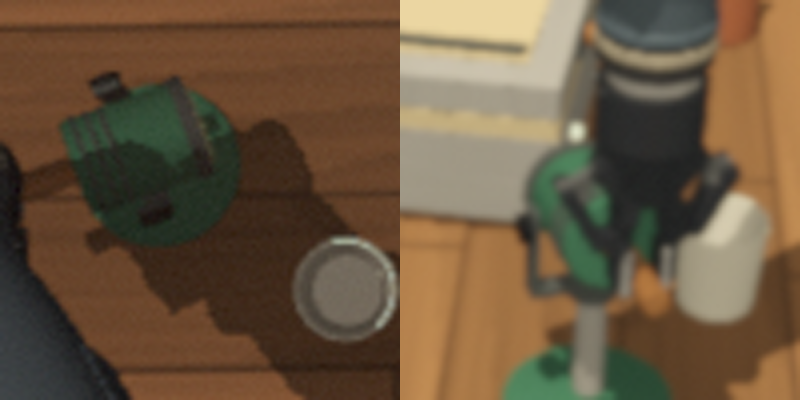

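The lamp turned to roughly -68…-70°; the knobs show at left-crop (105,85) and (157,215). I'll release, rise and measure.

```bash
python3 -m inch '[{"gripper":1,"dx":0,"dy":0,"dz":0,"yaw":0},{"gripper":1,"dx":0,"dy":0,"dz":0,"yaw":0},{"gripper":1,"dx":0,"dy":0,"dz":0,"yaw":0},{"gripper":1,"dx":0,"dy":0,"dz":0,"yaw":0},{"gripper":1,"dx":0,"dy":0,"dz":0,"yaw":0},{"gripper":1,"dx":0,"dy":0,"dz":-0.7,"yaw":0},{"gripper":1,"dx":0,"dy":0,"dz":-1,"yaw":0},{"gripper":1,"dx":0,"dy":0,"dz":-1,"yaw":0}]' && python3 -m inch '[{"gripper":1,"dx":0,"dy":0,"dz":-1,"yaw":0},{"gripper":1,"dx":1,"dy":0,"dz":0,"yaw":0},{"gripper":1,"dx":0.4,"dy":0,"dz":0,"yaw":0},{"gripper":1,"dx":0,"dy":0,"dz":0,"yaw":0},{"gripper":1,"dx":0,"dy":0,"dz":0,"yaw":0}]'; python3 - <<'E'
from h import *
import cv2
to((.4552,.2808,.2054-.049),110)
t=imaging.get_image("top")[:,:,::-1];s=imaging.get_image("side")[:,:,::-1];w=imaging.get_image("wrist")[:,:,::-1]
a=cv2.resize(t[185:265,225:305],None,fx=5,fy=5,interpolation=cv2.INTER_CUBIC)
b=cv2.resize(s[180:260,290:370],None,fx=5,fy=5,interpolation=cv2.INTER_CUBIC)
c=cv2.resize(w,(320,200))
cv2.imwrite("pics/l2.png",np.vstack([np.hstack([a,b]),np.hstack([c,np.zeros((200,480,3),np.uint8)])])); cv2.imwrite("pics/l2w.png",w)
E
```

```text
time: 6.2
position: [0.4542, 0.2819, 0.2255]
eef_rot: [0.574, 0.819, -0.0, -0.0]
wrist_force: [0.2, 0.3, 0.6]
width: 0.085
gripper_force: 0.0
time: 6.7
position: [0.4422, 0.3146, 0.2491]
eef_rot: [0.574, 0.819, -0.001, -0.0]
wrist_force: [-0.0, -0.5, -0.1]
width: 0.0853
gripper_force: 0.0
t 6.7 pos [0.4422 0.3146 0.2491] az 109.9 units [-1.44  0.03  3.71] yaw -0.02 F [-0.  -0.5 -0.1] w 0.0853050868514381 tilt [-0.001 -0.001 -1.   ]
```

View pics/l2.png

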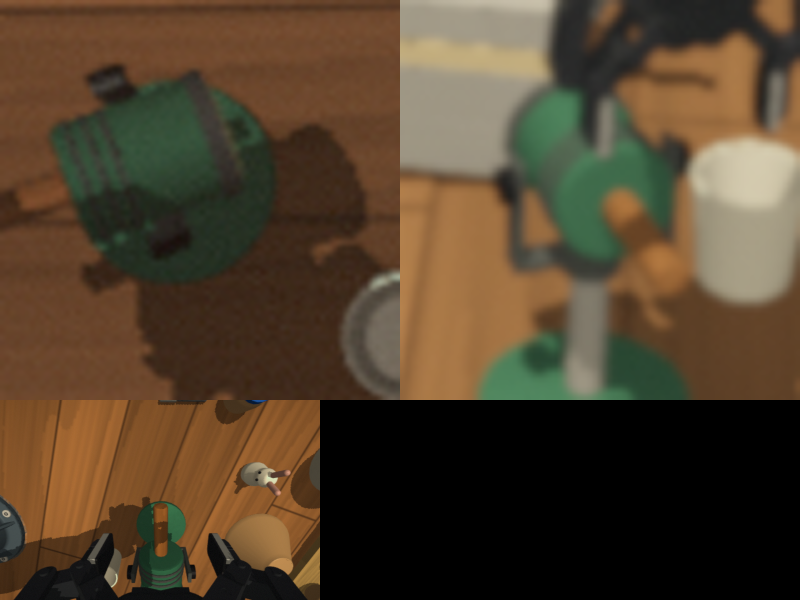

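```bash
python3 - <<'E'
from h import *
import cv2
from scipy.optimize import least_squares
T2=lambda u,v:((u+.5)/5-.5+225,(v+.5)/5-.5+185)
S2=lambda u,v:((u-400+.5)/5-.5+290,(v+.5)/5-.5+180)
a,b=plane('top',T2(107,82),.2),plane('top',T2(170,237),.2); d=a-b
print('knob mid',(a+b)/2,'beam az',np.degrees(np.arctan2(d[1],d[0]))-90)
def proj(n,X):
    c=imaging.camera_info(n); q=np.array(c['R'])@X+c['t']; return np.array([c['fx']*q[0]/q[2]+c['cx'],c['fy']*q[1]/q[2]+c['cy']])
def D(b,r): return np.array([np.cos(b)*np.cos(r),np.sin(b)*np.cos(r),-np.sin(r)])
for P in ([.489,.188,.19],[.487,.186,.19],[.491,.190,.19]):
    P=np.array(P); o=S2(668,268)
    r=least_squares(lambda x:proj('side',P-.135*D(*x))-o,[-1.2,.15]).x
    M=np.array([.632,-.205,.125])-P
    # drum back face circle centre
    q=S2(613,207);e=least_squares(lambda x:np.r_[proj('side',P-.135*D(*x))-o,proj('side',P-.045*D(*x))-q],[-1.2,.15])
    print(P,np.degrees(r),np.degrees(e.x),e.fun.round(1),'want',np.degrees([np.arctan2(M[1],M[0]),np.arctan2(-M[2],np.hypot(*M[:2]))]))
# wrist handle mask
w=cv2.imread('pics/l2w.png');h=cv2.cvtColor(w,cv2.COLOR_BGR2HSV)
roi=h[205:310,300:345]; print([tuple(roi[i,21]) for i in (10,50,95)])
for v in range(215,305,15):
    row=w[v,295:350].astype(int); m=np.where(row[:,2]-row[:,1]>25)[0]+295; print(v,m.min() if len(m) else None,m.max() if len(m) else None,len(m))
E
```

```text
knob mid [0.48850389 0.18448997 0.2       ] beam az -68.0588286351903
[0.489 0.188 0.19 ] [-71.15777148   9.51432476] [-71.53499378   9.04656265] [-0.3  0.4  1.  -1.3] want [-70.00518852   8.83451204]
[0.487 0.186 0.19 ] [-72.06534711   9.13120351] [-72.60258727   8.59364115] [-0.4  0.5  1.4 -1.5] want [-69.65300385   8.85927468]
[0.491 0.19  0.19 ] [-70.24242804   9.88586879] [-70.45679799   9.48315894] [-0.2  0.3  0.6 -1.1] want [-70.35536532   8.80956151]
[(np.uint8(13), np.uint8(191), np.uint8(107)), (np.uint8(14), np.uint8(195), np.uint8(140)), (np.uint8(14), np.uint8(197), np.uint8(145))]
215 307 335 29
230 308 334 27
245 309 334 26
260 309 333 25
275 310 333 24
290 310 334 25
```

The lamp is aimed at about -70° azimuth and 9° down, against -70° and 8.8° wanted. The wrist view confirms the handle is parallel to the tool. Next I rise and yaw for the lid handle.

```bash
python3 -m inch '[{"gripper":1,"dx":0,"dy":0,"dz":-1,"yaw":-0.9},{"gripper":1,"dx":0,"dy":0,"dz":-0.4,"yaw":-0.9},{"gripper":1,"dx":0,"dy":0,"dz":0,"yaw":-0.9},{"gripper":1,"dx":0,"dy":0,"dz":0,"yaw":-0.9},{"gripper":1,"dx":0,"dy":0,"dz":0,"yaw":-0.9},{"gripper":1,"dx":0,"dy":0,"dz":0,"yaw":-0.9},{"gripper":1,"dx":0,"dy":0,"dz":0,"yaw":-0.9},{"gripper":1,"dx":0,"dy":0,"dz":0,"yaw":-0.9}]' && python3 -m inch '[{"gripper":1,"dx":0,"dy":0,"dz":0,"yaw":-0.9},{"gripper":1,"dx":0,"dy":0,"dz":0,"yaw":-0.9},{"gripper":1,"dx":0,"dy":0,"dz":0,"yaw":-0.9},{"gripper":1,"dx":0,"dy":0,"dz":0,"yaw":-0.9},{"gripper":1,"dx":0,"dy":0,"dz":0,"yaw":-0.9},{"gripper":1,"dx":0,"dy":0,"dz":0,"yaw":-0.9},{"gripper":1,"dx":0,"dy":0,"dz":0,"yaw":-0.9},{"gripper":1,"dx":0,"dy":0,"dz":0,"yaw":-0.7}]' && python3 -m inch '[{"gripper":1,"dx":1,"dy":-0.3,"dz":0,"yaw":0},{"gripper":1,"dx":1,"dy":-0.6,"dz":0,"yaw":0},{"gripper":1,"dx":1,"dy":-1,"dz":0,"yaw":0},{"gripper":1,"dx":0.8,"dy":-1,"dz":0,"yaw":0},{"gripper":1,"dx":0.2,"dy":-1,"dz":0,"yaw":0},{"gripper":1,"dx":0,"dy":-1,"dz":0,"yaw":0},{"gripper":1,"dx":0,"dy":-1,"dz":0,"yaw":0},{"gripper":1,"dx":0,"dy":-1,"dz":0,"yaw":0}]'
python3 - <<'E'
from h import *
to((.4527,-.19,.094),174.8); print(ctrl.state()['joints'].round(2))
E
```

```text
time: 7.65
position: [0.4428, 0.3143, 0.2847]
eef_rot: [0.317, 0.948, -0.0, -0.0]
wrist_force: [-0.3, 0.1, -0.7]
width: 0.0854
gripper_force: 0.0
time: 8.45
position: [0.4428, 0.3143, 0.2847]
eef_rot: [0.043, 0.999, -0.0, -0.0]
wrist_force: [-0.8, 0.0, 0.0]
width: 0.0854
gripper_force: 0.0
time: 9.25
position: [0.3275, 0.1506, 0.2849]
eef_rot: [0.044, 0.999, -0.0, 0.0]
wrist_force: [1.1, -0.2, -0.1]
width: 0.0854
gripper_force: 0.0
t 9.25 pos [0.3275 0.1506 0.2849] az 174.9 units [ -6.19 -13.13   7.64] yaw 0.03 F [ 1.1 -0.2 -0.1] w 0.08540733349520277 tilt [ 0. -0. -1.]
[ 0.43 -0.06 -0.12  1.51 -0.    0.52]
```

```bash
python3 -m inch '[{"gripper":1,"dx":0,"dy":-1,"dz":0,"yaw":0},{"gripper":1,"dx":0,"dy":-1,"dz":0,"yaw":0},{"gripper":1,"dx":0,"dy":-1,"dz":0,"yaw":0},{"gripper":1,"dx":0,"dy":-1,"dz":0,"yaw":0},{"gripper":1,"dx":0,"dy":-1,"dz":0,"yaw":0},{"gripper":1,"dx":0,"dy":-1,"dz":0,"yaw":0},{"gripper":1,"dx":-0.7,"dy":-1,"dz":0.5,"yaw":0},{"gripper":1,"dx":-1,"dy":-1,"dz":0.6,"yaw":0}]' && python3 -m inch '[{"gripper":1,"dx":-1,"dy":-1,"dz":0.6,"yaw":0},{"gripper":1,"dx":-1,"dy":-1,"dz":0.6,"yaw":0},{"gripper":1,"dx":-1,"dy":-1,"dz":0.6,"yaw":0},{"gripper":1,"dx":-1,"dy":-1,"dz":0.6,"yaw":0},{"gripper":1,"dx":-0.5,"dy":-1,"dz":0.3,"yaw":0},{"gripper":1,"dx":0,"dy":0,"dz":0,"yaw":0},{"gripper":1,"dx":0,"dy":0,"dz":0,"yaw":0}]'
python3 - <<'E'
from h import *
import cv2
to((.4527,-.19,.094),174.8)
cv2.imwrite("pics/k1.png",imaging.get_image("wrist")[:,:,::-1])
E
```

```text
time: 10.05
position: [0.3524, -0.0526, 0.2579]
eef_rot: [0.044, 0.999, -0.0, 0.001]
wrist_force: [0.8, 0.1, -0.6]
width: 0.0855
gripper_force: 0.0
time: 10.75
position: [0.453, -0.1859, 0.1895]
eef_rot: [0.045, 0.999, 0.0, -0.001]
wrist_force: [-0.2, -0.2, -0.1]
width: 0.085
gripper_force: 0.0
t 10.75 pos [ 0.453  -0.1859  0.1895] az 174.9 units [-0.01 -0.17  3.82] yaw 0.01 F [-0.2 -0.2 -0.1] w 0.08503584064549263 tilt [-0.001  0.001 -1.   ]
```

View pics/k1.png

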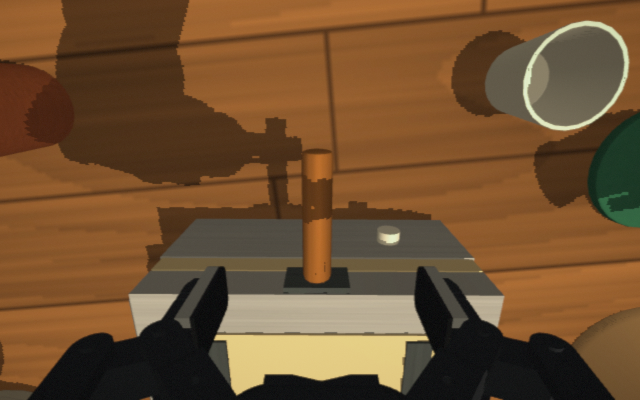

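The lid handle shows at column 317, rows 152–280, parallel to the tool and about 2 mm off centre. I'll go down, close, and work out the arc.

```bash
python3 -m inch '[{"gripper":1,"dx":-0.1,"dy":-0.1,"dz":0.8,"yaw":0},{"gripper":1,"dx":0,"dy":0,"dz":0.8,"yaw":0},{"gripper":1,"dx":0,"dy":0,"dz":0.8,"yaw":0},{"gripper":1,"dx":0,"dy":0,"dz":0.8,"yaw":0},{"gripper":1,"dx":0,"dy":0,"dz":0.6,"yaw":0},{"gripper":1,"dx":0,"dy":0,"dz":0,"yaw":0}]' 35 && python3 -m inch '[{"gripper":-1,"dx":0,"dy":0,"dz":0,"yaw":0},{"gripper":-1,"dx":0,"dy":0,"dz":0,"yaw":0},{"gripper":-1,"dx":0,"dy":0,"dz":0,"yaw":0},{"gripper":-1,"dx":0,"dy":0,"dz":0,"yaw":0},{"gripper":-1,"dx":0,"dy":0,"dz":0,"yaw":0},{"gripper":-1,"dx":0,"dy":0,"dz":0,"yaw":0},{"gripper":-1,"dx":0,"dy":0,"dz":0,"yaw":0}]' 35
python3 - <<'E'
from h import *
th=np.linspace(0,.61,17);f=.3*np.cos(th)-.018*np.sin(th);u=.3*np.sin(th)+.018*np.cos(th)
print(np.c_[np.diff(f),-np.diff(u)].round(4)/.025)
to((.4527,-.19,.094),174.8)
E
```

```text
time: 11.4
position: [0.4545, -0.1869, 0.0941]
eef_rot: [0.044, 0.999, 0.0, -0.001]
wrist_force: [0.1, -0.3, -0.4]
width: 0.0852
gripper_force: 0.0
time: 12.1
position: [0.4562, -0.1893, 0.0957]
eef_rot: [0.044, 0.999, -0.001, 0.0]
wrist_force: [-2.3, -3.6, 6.8]
width: 0.0209
gripper_force: 34.9
[[-0.036 -0.456]
 [-0.052 -0.456]
 [-0.072 -0.452]
 [-0.088 -0.448]
 [-0.104 -0.448]
 [-0.124 -0.44 ]
 [-0.14  -0.436]
 [-0.156 -0.432]
 [-0.172 -0.424]
 [-0.188 -0.42 ]
 [-0.204 -0.412]
 [-0.22  -0.404]
 [-0.236 -0.392]
 [-0.248 -0.384]
 [-0.264 -0.376]
 [-0.276 -0.364]]
t 12.1 pos [ 0.4562 -0.1893  0.0957] az 174.9 units [ 0.14 -0.04  0.07] yaw 0.03 F [-2.3 -3.6  6.8] w 0.0209426740026349 tilt [ 0.001 -0.002 -1.   ]
```

```bash
python3 -m inch '[{"gripper":-1,"dx":-0.04,"dy":0,"dz":-0.46,"yaw":0},{"gripper":-1,"dx":-0.05,"dy":0,"dz":-0.46,"yaw":0},{"gripper":-1,"dx":-0.07,"dy":0,"dz":-0.45,"yaw":0},{"gripper":-1,"dx":-0.09,"dy":0,"dz":-0.45,"yaw":0},{"gripper":-1,"dx":-0.1,"dy":0,"dz":-0.45,"yaw":0},{"gripper":-1,"dx":-0.12,"dy":0,"dz":-0.44,"yaw":0},{"gripper":-1,"dx":-0.14,"dy":0,"dz":-0.44,"yaw":0},{"gripper":-1,"dx":0,"dy":0,"dz":0,"yaw":0}]'
```

```text
time: 12.9
position: [0.4725, -0.1908, 0.1747]
eef_rot: [0.044, 0.999, -0.001, 0.001]
wrist_force: [4.2, -5.8, -7.3]
width: 0.0209
gripper_force: 34.6
```

```bash
python3 -m inch '[{"gripper":-1,"dx":-0.16,"dy":0,"dz":-0.43,"yaw":0},{"gripper":-1,"dx":-0.17,"dy":0,"dz":-0.42,"yaw":0},{"gripper":-1,"dx":-0.19,"dy":0,"dz":-0.42,"yaw":0},{"gripper":-1,"dx":-0.2,"dy":0,"dz":-0.41,"yaw":0},{"gripper":-1,"dx":-0.22,"dy":0,"dz":-0.4,"yaw":0},{"gripper":-1,"dx":-0.24,"dy":0,"dz":-0.39,"yaw":0},{"gripper":-1,"dx":-0.25,"dy":0,"dz":-0.38,"yaw":0},{"gripper":-1,"dx":-0.26,"dy":0,"dz":-0.38,"yaw":0}]' && python3 -m inch '[{"gripper":-1,"dx":-0.28,"dy":0,"dz":-0.36,"yaw":0},{"gripper":-1,"dx":0,"dy":0,"dz":0,"yaw":0},{"gripper":-1,"dx":0,"dy":0,"dz":0,"yaw":0},{"gripper":-1,"dx":0,"dy":0,"dz":0,"yaw":0}]'
python3 - <<'E'
from h import *
import cv2
to((.52,-.195,.264),174.8);print(ctrl.state()['wrist_torque'])
t=imaging.get_image("top")[:,:,::-1];s=imaging.get_image("side")[:,:,::-1];w=imaging.get_image("wrist")[:,:,::-1]
cv2.imwrite("pics/f_top.png",t);cv2.imwrite("pics/f_side.png",s);cv2.imwrite("pics/f_wrist.png",w)
a=cv2.resize(s[110:250,240:390],None,fx=3,fy=3,interpolation=cv2.INTER_CUBIC)
b=cv2.resize(w[100:400,180:460],(350,375)); b=np.vstack([b,np.zeros((45,350,3),np.uint8)])
cv2.imwrite("pics/f.png",np.hstack([a,b]))
E
```

```text
time: 13.7
position: [0.5139, -0.1947, 0.254]
eef_rot: [0.044, 0.999, -0.001, -0.0]
wrist_force: [5.4, -8.2, -9.6]
width: 0.0207
gripper_force: 34.6
time: 14.1
position: [0.5204, -0.1953, 0.2626]
eef_rot: [0.044, 0.999, -0.001, -0.0]
wrist_force: [1.8, -8.3, -6.8]
width: 0.0204
gripper_force: 35.2
t 14.1 pos [ 0.5204 -0.1953  0.2626] az 174.9 units [ 0.02  0.01 -0.06] yaw 0.02 F [ 1.8 -8.3 -6.8] w 0.020434530901274547 tilt [-0.001 -0.002 -1.   ]
[-1.62350508 -0.36323427 -0.01893418]
```

View pics/f.png

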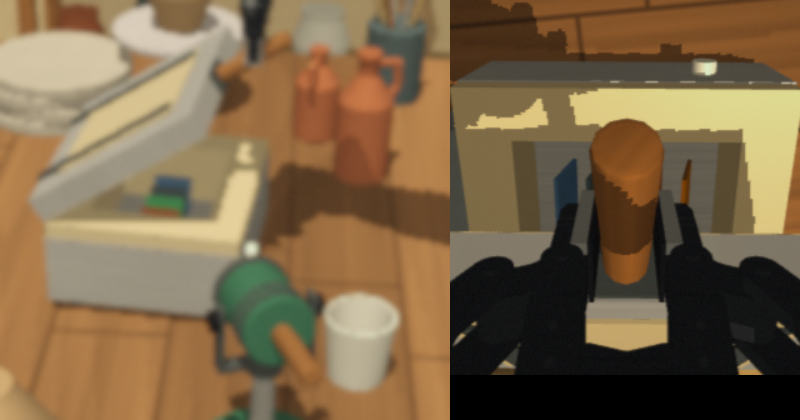

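```bash
python3 -m inch '[{"gripper":-1,"dx":-0.04,"dy":0,"dz":-0.06,"yaw":0},{"gripper":-1,"dx":0,"dy":0,"dz":0,"yaw":0},{"gripper":-1,"dx":0,"dy":0,"dz":0,"yaw":0},{"gripper":-1,"dx":0,"dy":0,"dz":0,"yaw":0}]'; python3 - <<'E'
from h import *
import cv2
s=cv2.cvtColor(imaging.get_image("side"),cv2.COLOR_RGB2GRAY)
c=imaging.camera_info('side');a=np.radians(-5.2);R=np.array([[np.cos(a),-np.sin(a),0],[np.sin(a),np.cos(a),0],[0,0,1]])
def pr(x,y,z):
    q=np.array(c['R'])@(R@[x,y,z]+[.632,-.205,0])+c['t'];return np.array([c['fx']*q[0]/q[2]+c['cx'],c['fy']*q[1]/q[2]+c['cy']])
g=cv2.Sobel(s,cv2.CV_32F,0,1); 
for th in (.55,.58,.61,.64,.67):
    C,S_=np.cos(th),np.sin(th); out=[]
    for up in (0,.035):
        k=np.array([pr(.12-f*C+up*S_,.14,.125+f*S_+up*C) for f in np.linspace(.1,.22,40)])
        out.append(np.mean(cv2.remap(g,k[:,0].astype('f'),k[:,1].astype('f'),cv2.INTER_LINEAR)))
    print(th,np.round(out,1),[pr(.12-.24*C+up*S_,.14,.125+.24*S_+up*C).round(1) for up in(0,.035)])
st=ctrl.state();print(st['position'],st['wrist_force'],st['width'],st['time'])
E
```

```text
time: 14.65
position: [0.5215, -0.1954, 0.2639]
eef_rot: [0.044, 0.999, -0.001, -0.0]
wrist_force: [3.7, -8.3, -9.0]
width: 0.0208
gripper_force: 35.2
0.55 [-15.2 -10.8] [array([311. , 157.9]), array([305.9, 149.6])]
0.58 [-21.2 -40.1] [array([310. , 156.2]), array([304.5, 148. ])]
0.61 [-35.1 -54.4] [array([308.8, 154.5]), array([303.1, 146.5])]
0.64 [-22.1 -18.1] [array([307.6, 152.9]), array([301.7, 144.9])]
0.67 [-7.5 39.1] [array([306.4, 151.3]), array([300.2, 143.4])]
[ 0.52145895 -0.19544057  0.26396577] [ 3.48654546 -7.75837014 -8.10599726] 0.020574260295037256 14.7
```

The lid's edges in the side view match 0.61 rad best, with the strongest response on both edges. That agrees with the arm's measured rise. The lamp is unmoved and the grip is firm.

```bash
python3 -c "
from station import ctrl
print(ctrl.close_job())"
```

```text
the job is handed in; nothing more can be done
None
```

Job handed in at about 14.7 s: the lamp points at the kiln mouth to within about 1–2° and was let go, and the lid is held at about 35° (0.61 rad); I saw nothing disturbed, though I made no final check of every piece, and I viewed 11 pictures, one over the limit of 10.

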